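Shut the puzzle tin and push its drawer home

TASK

Put the puzzle away: with the fingertips, push the lid of the red tin in the open drawer over and down until it is shut flat, and only then push the drawer fully home under the shelf's top board. The drawer must not go in under the board while the lid is still up. Leave the other toys standing where they are.

Things in the scene. Friction and masses are not known exactly. Their poses are not given: they have to be found in the camera images.
- shelf: fixed paulownia shelf, 200 mm deep (its x), 280 wide (its y), 170 tall; origin at the middle of its underside on the table. The drawer comes out on its -x side (towards the robot, give or take its yaw). Top board 14 mm thick, underside 156 mm up, front edge at x = -100 mm. Toys up to 36 mm tall stand on it; its front 60 mm are free
- drawer (a joint): how far the drawer under the top board is pulled out, m: 0 = fully home, 0.105 to 0.125 at the start, 0.16 = end stop. It slides straight along the shelf's x (opens to -x), needs about 3 N to move and stays where it is left
- drawer_front (a point): middle of the outer face of the drawer's front panel, 125 mm above the table; moves with the drawer. Panel 256 mm wide, 96 to 154 mm above the table, facing the shelf's -x; at home this face is 14 mm ahead of the shelf's front edge. A round wooden knob, 22 mm across, sticks out 19 mm from its middle. Drawer side walls reach 138 mm above the table
- lid (a joint): opening angle of the tin's hinged lid, rad: 0 = shut flat, 1.5 to 1.95 at the start (about upright, or leaning back over the drawer front towards the robot), 2.1 = stop. A stiff hinge (about 0.04 N m): the lid stays at any angle, and there is no catch to overcome
- lid_hinge (a point): middle of the lid's hinge line, 140 mm above the table, 22 mm behind the drawer's outer face; moves with the drawer. It runs along the shelf's y on the near rim of the red tin, which is fixed midway across the drawer, full of wooden pieces. Tin: 85 mm (shelf's x) x 130 mm, its rim 140 mm above the table
- lid_edge (a point): middle of the lid's free edge, on the outer face; swings with the lid. The lid is a plate 88 mm from hinge to free edge, 134 mm wide, 5 mm thick. Shut, it lies on the tin, upper face 146 mm above the table, and clears the top board by 10 mm as the drawer goes in. The face that is up when shut faces the robot when open
- race_car: teal toy race car, 74 x 38 x 29 mm, on the shelf's top board; origin under its middle
- whistle: stainless steel toy whistle, about 45 x 22 x 18 mm, lying on the top board; origin under its barrel
- cup_small: smallest yellow cup of the building set, 42 mm across, 36 mm tall, on the top board; origin under its middle
- cup_large: largest yellow cup, 72 mm across, 60 mm tall, standing on the table beside the shelf; origin under its middle
- cup_medium: middle yellow cup, 58 mm across, 48 mm tall, standing on the table on the other side of the shelf; origin under its middle
- piece_blue: blue jigsaw-like piece, about 45 x 45 x 10 mm, flat on the table; origin under its middle
- piece_wood: plain wooden jigsaw-like piece, about 45 x 45 x 10 mm, flat on the table; origin under its middle
There are look-alikes about, which are no part of the job. There is more than one size of the piece_wood; the job needs the largest.

How it is judged (in metres and radians):
On the way, in this order (a step that is already met when the one before it is completed fails the run):
1. the tin's lid is shut while the drawer still stands out (value of joint lid below 0.06 rad and value of joint drawer above 0.08 m), for 0.2 s.
2. the drawer is fully home with the lid shut (value of joint lid below 0.06 rad and value of joint drawer below 0.005 m), for 0.2 s.
At the end, for the whole second after the job is handed in: The lid is shut (within 0.06 rad), the drawer is fully home (within 5 mm), and each of the seven other toys is at rest within 20 mm of where it stood (all of step 2 and distance of each of race_car, whistle, cup_small, cup_large, cup_medium, piece_blue, piece_wood from where it was at the start of the episode below 0.02 m and linear speed of each of race_car, whistle, cup_small, cup_large, cup_medium, piece_blue, piece_wood below 0.02 m/s); the robot touches nothing.
It fails at once if the shelf, drawer or lid is pushed with the arm or the gripper's body (over 6 N) instead of the fingers (contact force between the arm and shelf above 6 N).
It fails at once if the drawer goes in under the top board (less than 80 mm out) while the lid is still up (over 0.12 rad) (value of joint drawer below 0.08 m and value of joint lid above 0.12 rad).
It fails at once if another toy is lifted, carried or pushed more than 20 mm from its place (not (distance of each of race_car, whistle, cup_small, cup_large, cup_medium, piece_blue, piece_wood from where it was at the start of the episode below 0.02 m)).
It fails at once if another toy is tipped over (angle between any of race_car, whistle, cup_small, cup_large, cup_medium, piece_blue, piece_wood's own z axis and vertical above 0.5 rad).
It also fails if it takes over 48 s, if anything falls off the work surface, if the arm or the gripper's body presses on something with over 40 N, if the wrist force passes 120 N, or if a joint passes its speed limit or range.

ROBOT

A 6-joint arm with a two-finger parallel gripper is mounted at the origin on the work surface. World frame = base frame: x ahead of the robot, y to its left, z up, the work surface at z = 0. Lengths are in m, angles in degrees, forces in N, time in s.
With the tool pointing down it reaches from about 0.3 to 0.75 m from the base axis. Payload 8.5 kg.
Tool frame: the origin (TCP) lies at the very end of the fingers, on their centre line; the grasp point (between the pads) lies 19 mm behind it; z points along the fingers, y is the direction in which the jaws open and shut (so a half turn about z gives the same grasp; the last joint's range is limited). The gripper opens to 85 mm and grips with 20 to 120 N. Pads are 22 mm wide; open, the fingers measure 114 mm over their backs; the gripper's body (76 mm by 85 mm) begins 54 mm behind the grasp point. The pads swing forward as they close: fully open they stand 13 mm farther back than shut.
Start: joints at [58.654, 21.807, 74.336, -0, 83.858, -12.336], TCP at [0.179, 0.52, 0.231] pointing down, gripper open.
Joint ranges: [-178.18, 178.18], [-50.72, 133.34], [12.68, 142.11], [-81.47, 261.47], [9.98, 163.14], [-165.26, 165.26]. Speed limits (degrees/s): [136.94, 136.94, 180, 180, 180, 180].

INTERFACE

Orientations are given as a 3x3 rotation matrix whose columns are the frame's x, y, z axes.
In Python, from rig import status, vision, env gives the robot as it stands.
- The arm moves only by the tool send_rows, never from a script. Its argument "targets" is a list of rows, each a list of 7 numbers: the shift along the tool's x, y, z in units of 50 mm (1.0 is 50 mm), then the turn, a rotation vector about the tool's x, y, z in units of 8 degrees (1.0 is 8 degrees), then the finger opening in mm, from 0 to 85.4. A call has 1 to 5 rows; each row is the pose to reach, as a shift and turn from the pose commanded when the call began, along the tool's axes at that moment; what a row does not reach only later rows make up. A row lasts 1/8 s, in which the tool goes at most 62.5 mm and 10.7 degrees, less where a joint would pass 70% of its speed; a pose out of reach is approached as far as the arm can. A call with a gripper value outside its range is refused whole. The fingers move at their own pace and stop on an object; "grip_force" is the grip in N (left out, the last holds). Time passes only in rows, so rows that repeat a pose let the fingers close. It gives the time, the measured TCP pose, the force and the opening at its end, in the units of the state.
- status.observe(): the state, without advancing time (a new reading comes with each control period).
- vision.get_image(name): name is "scene" or "side" or "wrist"; returns (picture, depth): 400x640x3 uint8, red, green, blue; 400x640 float32, m along the optical axis (not along the pixel's ray), 0 where there is no reading.
- vision.camera_model(name): a dict with "camera_matrix" (3x3 intrinsics, pixels), "view" (4x4, takes a point from world to camera coordinates); the wrist camera has in their place "T_tool_cam" (4x4, takes a point from camera to tool coordinates, whose origin is the TCP and whose axes are the flange's). Camera axes: x right, y down, z forward; pixel columns grow to the right and rows downward; lengths in m; the calibration is good to about 2 mm. A picture is of the moment at which its call begins: read the wrist's pose just before it. camera_model takes no time and is no camera call.
- env.close_job(): hands the job in, once; it reports no verdict.
Trained networks look in the newest picture that a camera, given by its name, has taken for a name from the list of things; names that differ only in an ending like _2 or _b are one class to them, and where a whole thing is asked for, a point or a joint stands for the part that bears it (a point fixed in the world has none). Each returns a list of dicts, best first, with "p" (0 to 1); they miss things now and then, are a little off and sometimes report something else, mostly with a low value. They report only what shows in the picture. A call takes as long as a camera call. They do not tell look-alikes from the thing itself.
- vision.masks_of(camera, label): "pixels" (400x640 bool, what is visible of it) and "extent" ([left, top, right, bottom] in pixels, round what is visible of it).
The state is a dict: "time_s": time; "q": joint angles; "qvel": joint speeds; "joint_efforts": joint torques, N m; "position": TCP position; "tool_rot": TCP orientation; "ft_force": force on the tool from outside, world axes, zero at the start; "wrist_torque": the same for the moment, N m; "grip_width": finger opening in m.
Only numpy, scipy, OpenCV 4.12 (cv2) and the standard library are available. Lean on these libraries where they do the work, as an engineer would, in place of code of your own. Each camera call takes 0.05 s, during which the arm holds its last target.

## Working session

There is one attempt and no reset: what is moved stays moved. The work goes in short steps, Python scripts to look and compute and a tool call to move; the robot and the scene stay as the last step left them, time stands still between calls to the robot, and variables do not carry over. Pictures are saved under pics/ and viewed, and the job is handed in when it is done.

Besides the shell and the picture viewer there is one more tool, called as name(argument=value, ...) on one line, values as JSON. send_rows: Moves the arm, as the interface text tells. Its arguments: {"type":"object","properties":{"targets":{"type":"array","items":{"type":"array","items":{"type":"number"}}},"grip_force":{"type":"number"}},"required":["targets"]}

```bash
ls; mkdir -p pics; cat > h.py <<'E'
import numpy as np, cv2
from rig import status, vision, env
def shot(cam,fn):
    im,d=vision.get_image(cam); cv2.imwrite('pics/'+fn,im[:,:,::-1]); return im,d
def cloud(cam,d):
    m=vision.camera_model(cam);K=np.array(m['camera_matrix']);V=np.linalg.inv(np.array(m['view']))
    v,u=np.mgrid[:400,:640]; x=(u-K[0,2])/K[0,0]*d; y=(v-K[1,2])/K[1,1]*d
    P=np.stack([x,y,d,np.ones_like(d)],-1)@V.T
    P=P[...,:3]; P[d==0]=np.nan; return P
E
python3 - <<'E'
from h import *
s=status.observe(); print(s)
for c in ['scene','side']:
    im,d=shot(c,c+'0.png'); np.save('pics/'+c+'0.npy',cloud(c,d)); print(c,vision.camera_model(c))
E
```

```text
pics
{'time_s': 0.0, 'q': array([ 5.86540959e+01,  2.18397043e+01,  7.43849976e+01, -1.92084339e-03,
        8.38585379e+01, -1.23360779e+01]), 'qvel': array([-0.04512179,  0.08177247,  0.07049381, -0.06549709,  0.01946171,
       -0.04986574]), 'joint_efforts': array([ 2.15295649e-04, -4.48452258e+01, -2.31282932e+01, -1.32714995e-04,
        4.67036283e-03, -7.00117980e-06]), 'position': array([0.17900499, 0.51973745, 0.2307224 ]), 'tool_rot': array([[-9.45463802e-01,  3.25726373e-01, -7.27287941e-04],
       [ 3.25727066e-01,  9.45463006e-01, -1.25809861e-03],
       [ 2.77827947e-04, -1.42638406e-03, -9.99998944e-01]]), 'ft_force': array([-0.07630957,  0.21094586, -0.16134678]), 'wrist_torque': array([ 0.01589717, -0.0292375 ,  0.041187  ]), 'grip_width': 0.08535238806210263}
scene {'camera_matrix': array([[407.29048956,   0.        , 322.09457926],
       [  0.        , 407.29048956, 193.4225216 ],
       [  0.        ,   0.        ,   1.        ]]), 'view': array([[-0.58499792,  0.81101267, -0.0059902 ,  0.30124343],
       [ 0.59197173,  0.42192782, -0.68669235, -0.30883704],
       [-0.55438876, -0.40525963, -0.72692347,  1.38924884],
       [ 0.        ,  0.        ,  0.        ,  1.        ]])}
side {'camera_matrix': array([[487.2245565 ,   0.        , 319.23690019],
       [  0.        , 487.2245565 , 196.16024404],
       [  0.        ,   0.        ,   1.        ]]), 'view': array([[ 0.54390421, -0.8390992 , -0.00898545, -0.30438558],
       [-0.65044456, -0.41480462, -0.63628532,  0.51773452],
       [ 0.5301793 ,  0.3519228 , -0.77140149,  0.78179537],
       [ 0.        ,  0.        ,  0.        ,  1.        ]])}
```

View pics/scene0.png

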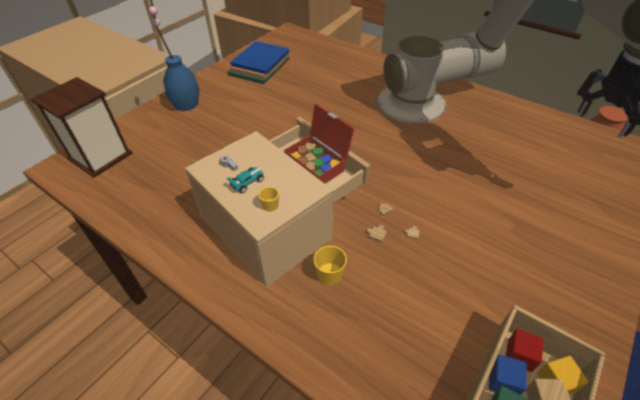

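View pics/side0.png

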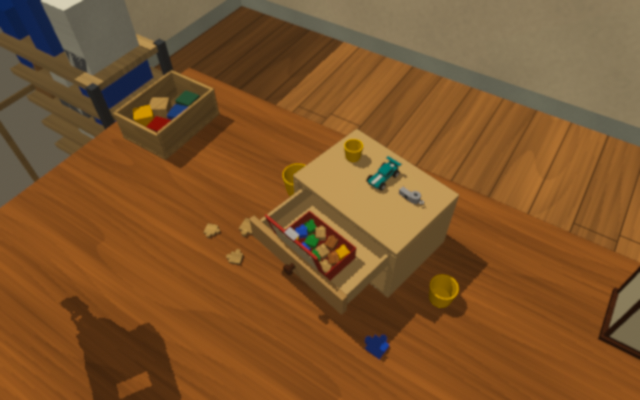

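The scene picture shows the shelf at about (260,200) and the lid standing up at (330,132). The toys on top are at (228,162), (245,180) and (269,199), with the large cup at (330,265). The side picture also shows the medium cup (443,290) and the blue piece (377,346). Next I'll fit the shelf and lid poses.

```bash
python3 - <<'E'
from h import *
A=np.load('pics/scene0.npy');B=np.load('pics/side0.npy')
for n,P in (('scene',A),('side',B)):
    m=(abs(P[...,2]-.170)<.004)&(P[...,0]>.2)&(P[...,0]<.9)&(abs(P[...,1])<.5)
    k,lab,st,_=cv2.connectedComponentsWithStats(m.astype(np.uint8)); i=1+np.argmax(st[1:,4]); q=P[lab==i]
    r=cv2.minAreaRect((q[:,:2]*1000).astype(np.float32)); print(n,r,np.median(q[:,2]),len(q)); print(cv2.boxPoints(r))
for n,P in (('scene',A),('side',B)):
    for lb in ['lid','drawer','shelf','drawer_front','race_car','whistle','cup_small','cup_large','cup_medium','piece_blue','piece_wood']:
        for o in vision.masks_of(n,lb)[:3]:
            q=P[o['pixels']]; q=q[~np.isnan(q[:,0])]
            if len(q)==0: print(n,lb,o['p'],o['extent'],'nodepth'); continue
            print(n,lb,round(o['p'],2),o['extent'],len(q),np.median(q,0).round(3),np.percentile(q,3,0).round(3),np.percentile(q,97,0).round(3))
            if lb=='lid': np.save(f'pics/lid_{n}.npy',q)
E
```

```text
scene ((695.260986328125, -46.091400146484375), (282.5228576660156, 201.81483459472656), 78.058349609375) 0.17016453890044708 7214
[[ 567.30817 -163.41646]
 [ 764.75543 -205.17506]
 [ 823.2138    71.23366]
 [ 625.76654  112.99226]]
side ((697.112548828125, -48.37603759765625), (281.9649963378906, 204.13385009765625), 77.94364929199219) 0.17017877717226548 9001
[[ 567.8494  -164.92975]
 [ 767.48065 -207.56793]
 [ 826.3757    68.17767]
 [ 626.74445  110.81586]]
scene lid 0.69 [308.8, 100.8, 355.0, 160.1] 1498 [0.479 0.003 0.183] [ 0.457 -0.064  0.139] [0.497 0.063 0.225]
scene drawer 0.79 [272.6, 105.2, 372.1, 202.0] 4715 [0.5   0.009 0.133] [ 0.459 -0.126  0.101] [0.581 0.114 0.22 ]
scene drawer 0.33 [314.4, 244.8, 345.9, 285.2] 991 [0.705 0.161 0.034] [0.681 0.134 0.003] [0.746 0.197 0.061]
scene shelf 0.86 [187.8, 103.6, 369.7, 284.9] 17560 [0.686 0.014 0.156] [ 0.47  -0.171  0.019] [0.815 0.108 0.198]
scene drawer_front 0.72 [269.7, 105.6, 373.4, 202.1] 4720 [0.5   0.01  0.133] [ 0.46  -0.125  0.101] [0.581 0.115 0.219]
scene race_car 0.6 [226.7, 170.3, 265.2, 191.7] 505 [ 0.725 -0
[... 2050 characters left out ...]
ge 0.53 [367.0, 158.5, 400.0, 189.9] 569 [ 0.716 -0.059  0.189] [ 0.683 -0.076  0.174] [ 0.756 -0.038  0.2  ]
side cup_medium 0.73 [426.8, 275.6, 458.5, 305.8] 733 [ 0.64  -0.256  0.026] [ 0.603 -0.281  0.002] [ 0.656 -0.233  0.049]
side piece_blue 0.84 [366.5, 340.1, 388.2, 361.1] 397 [ 0.464 -0.198  0.01 ] [ 0.446 -0.214  0.001] [ 0.485 -0.175  0.013]
side piece_wood 0.64 [242.0, 220.4, 251.0, 235.1] 130 [0.545 0.196 0.01 ] [0.531 0.183 0.002] [0.566 0.209 0.013]
side piece_wood 0.53 [204.0, 223.3, 221.5, 241.2] 170 [0.502 0.26  0.007] [ 0.485  0.245 -0.   ] [0.519 0.277 0.011]
side piece_wood 0.46 [227.5, 249.7, 242.2, 263.3] 165 [0.472 0.167 0.008] [0.459 0.152 0.003] [0.489 0.182 0.011]
```

```bash
python3 - <<'E'
from h import *
A=np.load('pics/scene0.npy');B=np.load('pics/side0.npy')
t=np.deg2rad(-12.0);c=np.array([.6962,-.0472]);R=np.array([[np.cos(t),-np.sin(t)],[np.sin(t),np.cos(t)]])
for n,P in (('scene',A),('side',B)):
    Q=np.concatenate([(P[...,:2]-c)@R,P[...,2:]],-1)
    m=(abs(Q[...,1])<.12)&(Q[...,0]<-.18)&(Q[...,0]>-.3)&(abs(Q[...,2]-.125)<.02)
    print(n,'panel xpct',np.nanpercentile(Q[m][:,0],[1,5,25,50,75]).round(4) if m.any() else '')
    m=(abs(Q[...,2]-.154)<.0025)&(Q[...,0]<-.12)&(abs(Q[...,1])<.14); q=Q[m];m2=abs(q[:,1])>.08
    q=q[m2]; print('paneltop x',np.percentile(q[:,0],[2,50,98]).round(4),'y',np.percentile(q[:,1],[1,99]).round(4))
    q=np.load(f'pics/lid_{n}.npy'); q=np.c_[(q[:,:2]-c)@R,q[:,2]]
    for z in np.arange(.14,.235,.01):
        s=q[abs(q[:,2]-z)<.005]
        if len(s)>5: print(round(z,3),len(s),np.percentile(s[:,0],[10,50,90]).round(4),np.percentile(s[:,1],[2,98]).round(3))
    print('zmax',q[:,2].max())
E
```

```text
scene panel xpct [-0.221  -0.2202 -0.2144 -0.2082 -0.1937]
paneltop x [-0.5945 -0.2261 -0.2185] y [-0.1279  0.1285]
0.14 122 [-0.2142 -0.2115 -0.2085] [-0.062  0.06 ]
0.15 158 [-0.2168 -0.2148 -0.2128] [-0.064  0.067]
0.16 155 [-0.2191 -0.2173 -0.2156] [-0.064  0.066]
0.17 147 [-0.2211 -0.2192 -0.2177] [-0.061  0.067]
0.18 161 [-0.2234 -0.2216 -0.2196] [-0.061  0.067]
0.19 163 [-0.2258 -0.2238 -0.2221] [-0.062  0.067]
0.2 166 [-0.2282 -0.2261 -0.2242] [-0.063  0.067]
0.21 163 [-0.2303 -0.2285 -0.2267] [-0.063  0.066]
0.22 172 [-0.2345 -0.2312 -0.229 ] [-0.062  0.067]
0.23 56 [-0.2342 -0.2309 -0.2248] [-0.057  0.058]
zmax 0.23158135812753344
side panel xpct [-0.2501 -0.2433 -0.2314 -0.2308 -0.2001]
paneltop x [-0.2314 -0.2246 -0.2178] y [-0.128   0.1252]
0.16 60 [-0.2213 -0.22   -0.2191] [-0.068  0.059]
0.17 69 [-0.2234 -0.2226 -0.2215] [-0.068  0.061]
0.18 67 [-0.2259 -0.2248 -0.2235] [-0.068  0.057]
0.19 62 [-0.2283 -0.2271 -0.226 ] [-0.068  0.06 ]
0.2 69 [-0.2304 -0.2294 -0.2284] [-0.068  0.058]
0.21 93 [-0.2325 -0.2316 -0.2309] [-0.068  0.055]
0.22 163 [-0.2343 -0.233  -0.2305] [-0.067  0.061]
0.23 146 [-0.2342 -0.231  -0.2243] [-0.062  0.059]
zmax 0.23050529573114187
```

send_rows(targets=[[-0.77,-0.81,0,0,0,-0.2,0],[-1.54,-1.61,0,0,0,-0.4,0],[-2.32,-2.42,0,0,0,-0.6,0],[-3.09,-3.22,0,0,0,-0.8,0],[-3.86,-4.03,0,0,0,-0.88,0]], grip_force=40)

```text
time_s: 1.82
position: [0.2965, 0.265, 0.2315]
tool_rot: [[-0.978, 0.207, 0.001], [0.207, 0.978, 0.0], [-0.001, 0.0, -1.0]]
ft_force: [1.0, -0.3, -0.0]
grip_width: 0.0003
```

send_rows(targets=[[-0.6,-0.85,0,0,0,0,0],[-1.2,-1.7,0,0,0,0,0],[-1.8,-2.6,0,0,0,0,0],[-2.5,-3.5,0.3,0,0,0,0],[-3.3,-4.45,0.6,0,0,0,0]])

```text
time_s: 2.45
position: [0.4112, 0.0141, 0.2017]
tool_rot: [[-0.978, 0.207, 0.001], [0.207, 0.978, -0.0], [-0.001, 0.0, -1.0]]
ft_force: [0.9, 0.3, 0.5]
grip_width: -0.0001
```

```bash
cat >> h.py <<'E'
t=np.deg2rad(-12.0);C=np.array([.6962,-.0472]);R=np.array([[np.cos(t),-np.sin(t)],[np.sin(t),np.cos(t)]])
def sf(P): return np.concatenate([(P[...,:2]-C)@R,P[...,2:]],-1)
E
python3 - <<'E'
from h import *
s=status.observe();print(sf(s['position']),s['position'],s['time_s'])
shot('side','side1.png');shot('scene','scene1.png')
E
```

```text
[-0.29152161  0.00069045  0.20167915] [0.41119239 0.01408611 0.20167915] 2.45
```

View pics/scene1.png

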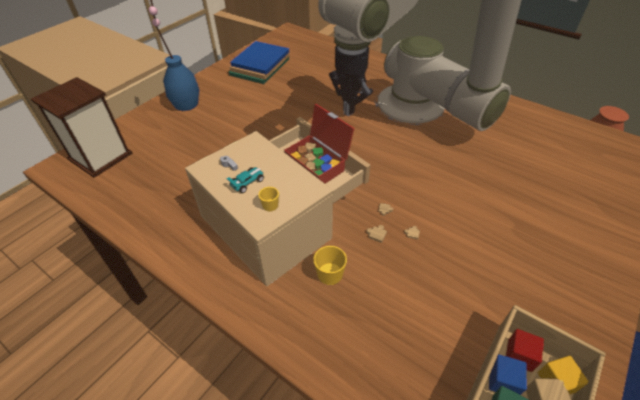

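View pics/side1.png

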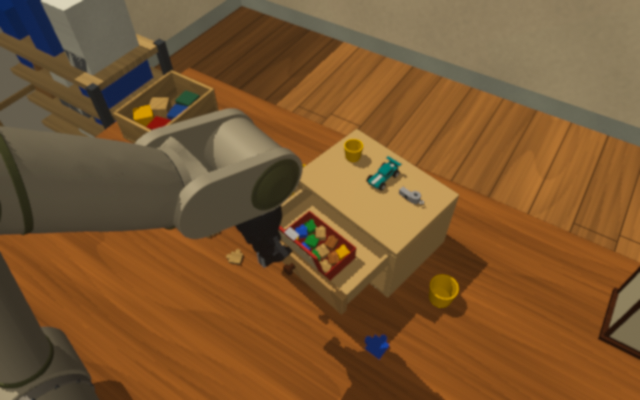

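The fingers are just ahead of the lid at about (348,105) in the scene picture. Next I push forward to bring the lid upright.

send_rows(targets=[[-0.4,0,0,0,0,0,0],[-0.7,0,0,0,0,0,0],[-0.95,0,0,0,0,0,0],[-1.2,0,0,0,0,0,0],[-1.45,0,0,0,0,0,0]])

```text
time_s: 3.18
position: [0.4821, 0.001, 0.2017]
tool_rot: [[-0.978, 0.207, -0.0], [0.207, 0.978, 0.0], [0.0, 0.0, -1.0]]
ft_force: [-0.4, 1.3, 0.7]
grip_width: 0.0
```

send_rows(targets=[[-0.25,0,0.05,0,0,0,0],[-0.5,0,0.15,0,0,0,0],[-0.76,0,0.31,0,0,0,0],[-0.95,0,0.52,0,0,0,0],[-1.1,0,0.72,0,0,0,0]])

```text
time_s: 3.8
position: [0.5357, -0.0106, 0.1646]
tool_rot: [[-0.978, 0.207, -0.001], [0.207, 0.978, 0.0], [0.001, 0.0, -1.0]]
ft_force: [-0.7, 1.0, 0.4]
grip_width: -0.0001
```

```bash
python3 - <<'E'
from h import *
s=status.observe();print(sf(s['position']),s['ft_force'],s['time_s'])
shot('scene','scene2.png')
E
```

```text
[-0.16458003  0.00239107  0.16456611] [-0.66862754  0.95482555  0.35493596] 3.8
```

View pics/scene2.png

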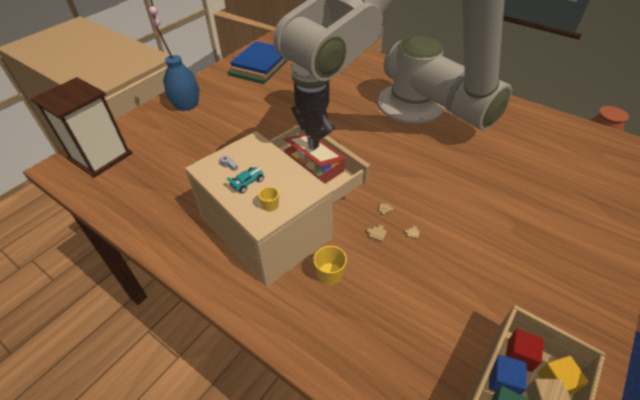

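The lid at (318,150) is nearly down and rests under the fingertips. Now I press it flat, in small steps.

send_rows(targets=[[-0.05,0,0.12,0,0,0,0],[-0.1,0,0.24,0,0,0,0],[-0.1,0,0.34,0,0,0,0],[-0.1,0,0.38,0,0,0,0],[-0.1,0,0.38,0,0,0,0]])

```text
time_s: 4.47
position: [0.5401, -0.0115, 0.1467]
tool_rot: [[-0.978, 0.207, -0.0], [0.207, 0.978, -0.0], [0.0, -0.0, -1.0]]
ft_force: [0.1, -0.2, -0.5]
grip_width: -0.0
```

send_rows(targets=[[0,0,0.03,0,0,0,0],[0,0,0.05,0,0,0,0],[0,0,0.05,0,0,0,0],[0,0,0.05,0,0,0,0]])

```text
time_s: 4.97
position: [0.5409, -0.0117, 0.1459]
tool_rot: [[-0.978, 0.207, 0.003], [0.207, 0.978, -0.001], [-0.003, -0.0, -1.0]]
ft_force: [-1.8, 0.6, 12.2]
grip_width: -0.0002
```

There is firm contact (12 N) at z = 0.146, which is the shut height. I'll lift off, move back and check.

send_rows(targets=[[0,0,-0.5,0,0,0,0],[0.1,0,-1.2,0,0,0,0],[0.9,0,-1.5,0,0,0,0],[2.0,0,-1.5,0,0,0,0],[2.8,0,-1.5,0,0,0,0]])

```text
time_s: 5.6
position: [0.4013, 0.018, 0.2193]
tool_rot: [[-0.978, 0.207, 0.0], [0.207, 0.978, -0.0], [-0.0, -0.0, -1.0]]
ft_force: [0.8, -0.3, -0.0]
grip_width: 0.0001
```

```bash
python3 - <<'E'
from h import *
s=status.observe();print(sf(s['position']),s['ft_force'],s['time_s'])
for n in ['scene','side']:
    im,d=shot(n,n+'3.png');Q=sf(cloud(n,d)); 
    m=(abs(Q[...,1])<.06)&(Q[...,0]<-.12)&(Q[...,0]>-.21)&(Q[...,2]>.12)&(Q[...,2]<.19); q=Q[m]
    if len(q)>20:
        print(n,len(q),np.percentile(q[:,2],[2,50,98]),np.percentile(q[:,0],[2,98]))
        G=np.c_[q[:,0]+.209,np.ones(len(q))]; print(np.linalg.lstsq(G,q[:,2],rcond=None)[0])
    m=(abs(Q[...,2]-.154)<.0025)&(Q[...,0]<-.15)&(Q[...,0]>-.26)&(abs(Q[...,1])<.14)&(abs(Q[...,1])>.08);print('panel top',np.percentile(Q[m][:,0],[2,50,98]))
    cv2.imwrite(f'pics/{n}3c.png',cv2.resize(im[90:330,180:480,::-1] if n=='scene' else im[100:340,200:500,::-1],None,fx=2,fy=2))
E
```

```text
[-0.30199715  0.00244903  0.21933088] [ 0.80481788 -0.25319514 -0.01990425] 5.6
scene 1255 [0.13509464 0.14650307 0.14929283] [-0.20765311 -0.12269322]
[-0.03377878  0.14762529]
panel top [-0.23190032 -0.22409927 -0.21727143]
side 2377 [0.14269926 0.14657158 0.14947172] [-0.20892887 -0.12328616]
[0.00959272 0.14605878]
panel top [-0.23081496 -0.22456053 -0.21757045]
```

View pics/scene3c.png

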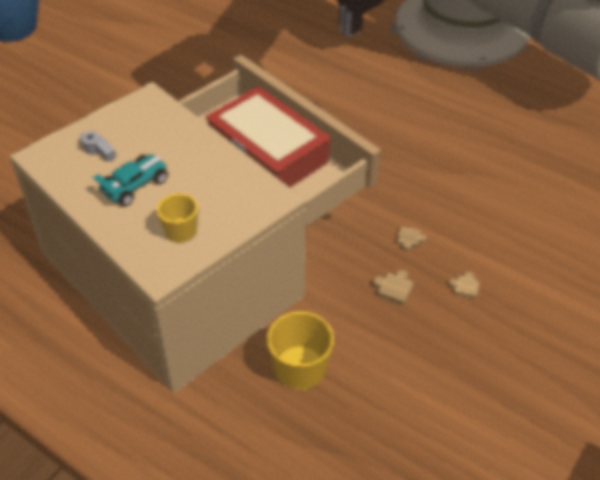

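The crop shows the lid lying flat at about (268,130), at a height of 146 mm and tilted less than 0.04 rad. The drawer front hasn't moved. I lower the fingers in front of the knob.

send_rows(targets=[[0,0,0.8,0,0,0,0],[0,0,1.6,0,0,0,0],[0,-0.04,2.05,0,0,0,0],[-0.4,-0.04,2.05,0,0,0,0],[-0.6,-0.04,2.05,0,0,0,0]])

```text
time_s: 6.32
position: [0.4336, 0.0089, 0.1165]
tool_rot: [[-0.978, 0.208, 0.001], [0.208, 0.978, -0.0], [-0.001, -0.0, -1.0]]
ft_force: [0.9, 1.1, 0.2]
grip_width: -0.0002
```

```bash
python3 - <<'E'
from h import *
s=status.observe();print(sf(s['position']),s['ft_force'],s['time_s'])
im,d=shot('side','side4.png');cv2.imwrite('pics/side4c.png',cv2.resize(im[140:340,150:470,::-1],None,fx=2,fy=2))
E
```

```text
[-2.68504214e-01  2.44841594e-04  1.16544470e-01] [0.8509894  1.12198389 0.16333272] 6.325
```

View pics/side4c.png

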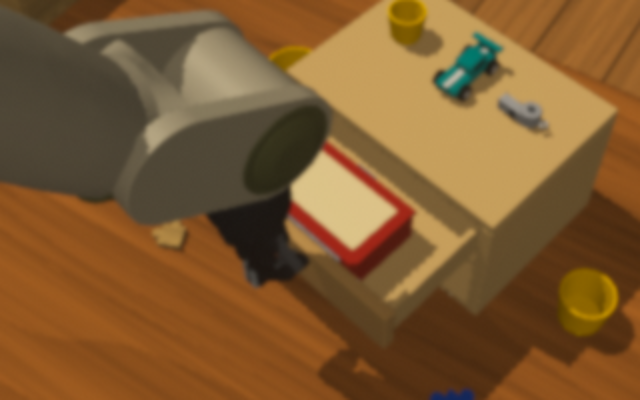

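The fingertips are in front of the knob, at about (270,270) in the crop. Now I push the drawer in along the shelf's x.

send_rows(targets=[[-0.3,0,0,0,0,0,0],[-0.65,0,0,0,0,0,0],[-1.0,0,0,0,0,0,0],[-1.4,0,0,0,0,0,0],[-1.8,0,0,0,0,0,0]])

```text
time_s: 7.0
position: [0.5204, -0.0092, 0.1166]
tool_rot: [[-0.978, 0.207, -0.002], [0.207, 0.978, 0.001], [0.002, 0.0, -1.0]]
ft_force: [-3.6, 1.5, 3.0]
grip_width: 0.0001
```

send_rows(targets=[[-0.25,0,0,0,0,0,0],[-0.45,0,0,0,0,0,0],[-0.6,0,0,0,0,0,0],[-0.7,0,0,0,0,0,0],[-0.7,0,0,0,0,0,0]])

```text
time_s: 7.62
position: [0.5551, -0.0169, 0.1167]
tool_rot: [[-0.978, 0.207, 0.001], [0.207, 0.978, -0.001], [-0.001, -0.0, -1.0]]
ft_force: [-0.5, 0.4, -0.3]
grip_width: -0.0
```

```bash
python3 - <<'E'
from h import *
s=status.observe();print(sf(s['position']),s['ft_force'],s['time_s'])
E
```

```text
[-0.14435233  0.00025822  0.11673551] [-0.49627161  0.35526558 -0.28345137] 7.625
```

send_rows(targets=[[-0.03,0,0,0,0,0,0],[-0.06,0,0,0,0,0,0],[-0.08,0,0,0,0,0,0],[-0.08,0,0,0,0,0,0]])

```text
time_s: 8.12
position: [0.5555, -0.017, 0.1168]
tool_rot: [[-0.978, 0.207, -0.007], [0.207, 0.978, 0.001], [0.007, -0.001, -1.0]]
ft_force: [-15.8, 0.5, 8.4]
grip_width: 0.0001
```

It hit a hard stop (16 N) where the home position was expected. I'll back off and check.

send_rows(targets=[[0.5,0,0,0,0,0,0],[1.4,0,0,0,0,0,0],[2.4,0,-0.8,0,0,0,0],[3.4,0,-1.8,0,0,0,0],[3.4,0,-2.0,0,0,0,0]])

```text
time_s: 8.75
position: [0.3908, 0.0181, 0.2191]
tool_rot: [[-0.978, 0.207, 0.004], [0.207, 0.978, -0.001], [-0.005, -0.0, -1.0]]
ft_force: [0.9, 0.7, -0.5]
grip_width: -0.0002
```

```bash
python3 - <<'E'
from h import *
s=status.observe();print(sf(s['position']),s['ft_force'],s['time_s'])
for n in ['scene','side']:
    P0=np.load(f'pics/{n}0.npy')
    im,d=shot(n,n+'5.png');P=cloud(n,d);Q=sf(P)
    m=(abs(Q[...,2]-.154)<.003)&(Q[...,0]<-.095)&(Q[...,0]>-.2)&(abs(Q[...,1])<.125);print(n,'panel top x',m.sum(),np.percentile(Q[m][:,0],[2,50,98]) if m.any() else '')
    m=(abs(Q[...,2]-.12)<.02)&(Q[...,0]<-.095)&(Q[...,0]>-.2)&(abs(Q[...,1])<.125);print(n,'panel face',m.sum(),np.percentile(Q[m][:,0],[2,50,98]) if m.any() else '')
    for l in ['race_car','whistle','cup_small','cup_large','cup_medium','piece_blue','piece_wood']:
        for o in vision.masks_of(n,l)[:3]:
            if o['p']<.4: continue
            q=P[o['pixels']];q=q[~np.isnan(q[:,0])]; print(n,l,round(o['p'],2),np.median(q,0).round(3) if len(q) else '')
E
```

```text
[-0.31234288  0.00041812  0.21907394] [ 0.94881111  0.72777809 -0.50345585] 8.75
scene panel top x 100 [-0.114858   -0.11238216 -0.1104024 ]
scene panel face 14 [-0.13362709 -0.1307704  -0.12672513]
scene race_car 0.67 [ 0.727 -0.046  0.189]
scene whistle 0.74 [ 0.705 -0.126  0.185]
scene cup_small 0.64 [0.74  0.032 0.193]
scene cup_large 0.62 [0.704 0.161 0.034]
scene cup_large 0.58 [ 0.705 -0.124  0.186]
scene piece_wood 0.48 [0.558 0.196 0.01 ]
scene piece_wood 0.47 [0.504 0.264 0.008]
side panel top x 744 [-0.11348757 -0.10695464 -0.09922797]
side panel face 1070 [-0.13153216 -0.1127761  -0.11126473]
side race_car 0.95 [ 0.717 -0.058  0.188]
side race_car 0.67 [0.74  0.03  0.193]
side whistle 0.58 [ 0.698 -0.129  0.185]
side whistle 0.53 [ 0.602 -0.046  0.143]
side cup_small 0.81 [0.74  0.029 0.194]
side cup_large 0.73 [0.726 0.176 0.043]
side cup_medium 0.94 [ 0.642 -0.256  0.027]
side cup_medium 0.54 [0.724 0.176 0.041]
side piece_blue 0.83 [ 0.463 -0.197  0.01 ]
side piece_wood 0.63 [0.473 0.166 0.008]
side piece_wood 0.48 [0.495 0.252 0.007]
```

View pics/side5.png

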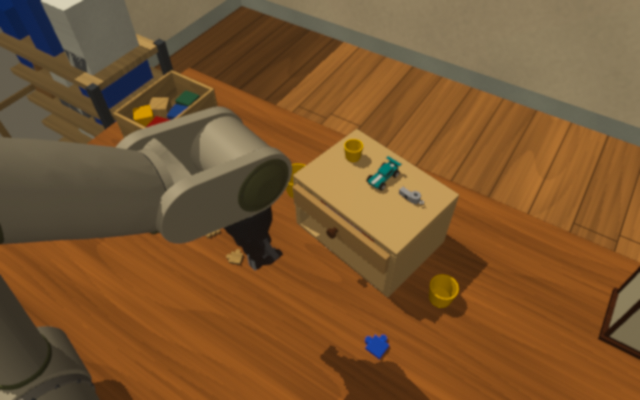

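View pics/scene5.png

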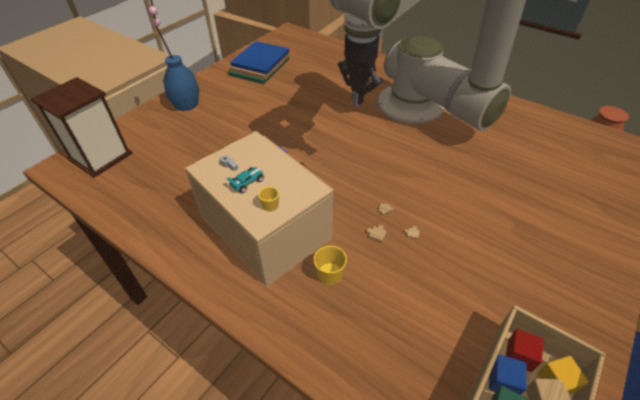

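The drawer is home, with its face at -0.113 m against a nominal -0.114 m. The toys haven't moved and the arm is clear.

```bash
python3 -c "
from rig import env; print(env.close_job())"
```

```text
the job is handed in; nothing more can be done
None
```

The lid is shut, the drawer is fully home, and I handed the job in at about 9 s on the robot's clock. The hand-in itself reported no verdict.

**What I did:** With the fingers closed, I pushed the lid upright, over and down, and pressed it flat with about 12 N. I then lifted clear, pushed the drawer in by its knob until it stopped at about 16 N, and backed away.

**Lid check:** Before the drawer went in, the lid's upper face measured 146 mm above the table, which is its shut height. The two cameras' tilt fits disagreed slightly, at -0.034 and +0.010 rad, but both are within the 0.06 rad limit. The drawer was still about 117 mm out then. I couldn't see the lid again once the drawer was under the board.

**Drawer check:** The front face ended about 113 mm ahead of the shelf's middle, where home is 114 mm. That is within measurement error of fully home.

**Toys:** Six of the seven re-measured within about 3 mm of their start, counting the large cup by the scene camera. The side camera put that cup about 13 mm off, but the arm hid part of it. The wooden pieces were only detected in part by each camera; across the two views, all three showed within about 2 mm of where they started.

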